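Click the pallet tally wheel on to its broad tooth

TASK

Move the tally counter on to its last count: with a fingertip, flick the teeth at the top of its wheel over towards the counter's front, click by click, until the one broad tooth stands straight up between the pointed tops of the cheeks, clicked in, and never let it run past that. Be gentle: the counter stays standing where it is and is not lifted, and the tape roll, carton and bottle beside it are left alone.

Things in the scene. Friction and masses are not known exactly. Their poses are not given: they have to be found in the camera images.
- counter: Tally counter, a loose 2.5 kg stand: dark steel base plate 160 x 140 x 12 mm (x -80 to 80, y -62 to 78) carrying a toothed wheel between two blue cheeks (y = -34 and 34 mm) whose pointed tops are 131 mm high. Pins, roller and black box of the click works sit outside the +y cheek, to y = 63, up to 117 mm high. Origin: underside, below the wheel's centre. z up, y along the axle, -x is its front.
- axle (a point): Centre of the wheel, 88 mm above the bench; axes as the counter's, axle along y; its front (-x) looks roughly to the robot. The aluminium wheel is a disc of radius 46, 18 mm thick, with eight flat paddle teeth at 45 degree steps: 6 mm thick, out to radius 66, 20 mm wide along the axle; one, the broad one, is 56 mm wide.
- top (a point): Point on the counter where the outer edge of the upright tooth is whenever the wheel is clicked in, 154 mm above the bench. The neighbours' tips are then 47 mm before and behind, only 137 mm high. So a fingertip 143 mm high, lowered behind (+x of) the upright tooth and moved level to -x, flicks just that tooth: past 22.5 degrees it clicks over and drops away below, and the next tooth stands up.
- mark (a point): Middle of the outer edge of the broad tooth, 66 mm from the wheel's axis. It starts on the counter's back (+x) side or at the bottom, two to four clicks short of the top.
- wheel (a joint): Wheel angle in rad, growing as the top of the wheel moves towards the counter's front (-x). 0 = broad tooth straight up; it starts two, three or four clicks short (about -1.57, -2.36 or -3.14). It stops of itself every 45 degrees (0.785 rad); a tooth needs about 3 N at its tip to go over a click. A flick of some 45 mm, ending about 30 mm in front of the axle line, does one click; lift clear before going back. A stop is at -3.55.
- tape: Bystander: roll of clear packing tape lying flat, 100 mm outside diameter, 48 mm high; origin at the centre of its underside. Loose, 0.15 kg.
- carton: Bystander: small brown carton 80 x 65 x 90 mm high; origin at the centre of its underside. Loose, 0.25 kg.
- cleaner: Bystander: white bottle, 60 mm diameter, 140 mm high; origin at the centre of its underside. Loose, 0.3 kg. The three bystanders stand 150 to 230 mm from the counter's origin, one on each side and one behind, in any order.
Mind the look-alikes: they are no part of the job. There is more than one size of the counter; the job needs the middle-sized.

How it is judged:
At the end, for the whole second after the job is handed in: The wheel rests clicked in with the broad tooth straight up (within 0.15 rad), the counter stands flat within 20 mm of where it was, and the three bystanders are within 15 mm of where they were (value of joint wheel between -0.15 and 0.15 rad and velocity of joint wheel between -0.1 and 0.1 rad/s and distance of counter from where it was at the start of the episode below 0.02 m and angle between counter's own z axis and vertical below 0.05 rad and distance of each of tape, carton, cleaner from where it was at the start of the episode below 0.015 m); the robot touches nothing.
It fails at once if the wheel is run past the broad tooth (more than 0.5 rad) (value of joint wheel above 0.5 rad).
It fails at once if the counter is shoved more than 20 mm, lifted or tipped (distance of counter from where it was at the start of the episode above 0.02 m or angle between counter's own z axis and vertical above 0.1 rad).
It fails at once if the wheel is pressed or struck with more than 25 N (contact force between the fingers and wheel above 25 N).
It fails at once if a bystander is moved more than 15 mm or tipped (distance of any of tape, carton, cleaner from where it was at the start of the episode above 0.015 m or angle between any of tape, carton, cleaner's own z axis and vertical above 0.2 rad).
It also fails if it takes over 51 s, if anything falls off the work surface, if the arm or the gripper's body presses on something with over 40 N, if the wrist force passes 120 N, or if a joint passes its speed limit or range.

ROBOT

A 6-joint arm with a two-finger parallel gripper is mounted at the origin on the work surface. World frame = base frame: x ahead of the robot, y to its left, z up, the work surface at z = 0. Lengths are in m, angles in rad, forces in N, time in s.
With the tool pointing down it reaches from about 0.35 to 0.85 m from the base axis. Payload 8.1 kg.
Tool frame: the origin (TCP) lies at the very end of the fingers, on their centre line; the grasp point (between the pads) lies 19 mm behind it; z points along the fingers, y is the line along which they close (so a half turn about z gives the same grasp; the last joint's range is limited). The gripper opens to 85 mm and grips with 20 to 120 N. Pads are 22 mm wide; open, the fingers measure 114 mm over their backs; the gripper's body (76 mm by 85 mm) begins 54 mm behind the grasp point. The pads swing forward as they close: fully open they stand 13 mm farther back than shut.
Start: joints at [1.26, 0.13, 1.488, -0, 1.523, -0.085], TCP at [0.134, 0.585, 0.231] pointing down, gripper open.
Joint ranges: [-2.96, 2.96], [-0.89, 2.26], [0.02, 2.5], [-1.34, 4.48], [0, 2.73], [-2.66, 2.66]. Speed limits (rad/s): [2.39, 2.39, 2.79, 3.14, 3.14, 3.14].

INTERFACE

Orientations are given as [roll, pitch, yaw] about the fixed x, y, z axes, in that order (R = Rz(yaw) Ry(pitch) Rx(roll)).
In Python, from rig import arm gives the robot as it stands.
- The arm moves only by the tool step_arm, never from a script. Its argument "targets" is text: rows parted by semicolons, each of 7 numbers parted by spaces: the shift along the tool's x, y, z in units of 30 mm (1.0 is 30 mm), then the turn, a rotation vector about the tool's x, y, z in degrees, then the opening in per cent of the stroke, from 0 (shut) to 100 (fully open). In form: x y z ax ay az fingers; .... A call has 1 to 10 rows; each row shifts and turns the commanded pose from where the row before left it, along the tool's axes as they then stand; what a row does not reach is not made up. A row lasts 1/10 s, in which the tool goes at most 50 mm and 8.59 degrees, less where a joint would pass 70% of its speed; a pose out of reach is approached as far as the arm can. A call is refused whole if a number of a shift passes 1 or a number of a turn 8.59, either way. A call with a gripper value outside its range is refused whole. The fingers move at their own pace and stop on an object; "newtons" is the grip in N (left out, the last holds). Time passes only in rows, so rows that do not move let the fingers close. It gives the time, the measured TCP pose, the force, the opening and the grip force at its end, in the units of the state.
- arm.state(): the state, without advancing time (a new reading comes with each control period).
- arm.get_image(name): name is "side" or "top" or "wrist"; returns a dict with "pixels" (400x640x3 uint8, red, green, blue), "fx", "fy", "cx", "cy" (pixels), "pose" (4x4, takes a point from camera to world coordinates). Camera axes: x right, y up, looking along -z (the intrinsics and any distortion apply to the point x, -y, -z); pixel columns grow to the right and rows downward; lengths in m; the calibration is good to about 2 mm. A picture is of the moment at which its call begins. There is no depth.
- arm.hand_in(): hands the job in; it is judged then, once.
The state is a dict: "time_s": time; "q": joint angles; "joint_velocities": joint speeds; "tau": joint torques, N m; "ee_pos": TCP position; "tool_rot": TCP orientation; "wrist_force": force on the tool from outside, world axes, zero at the start; "torque": the same for the moment, N m; "width": finger opening in m; "gripper_force": force on a finger pad.
Only numpy, scipy, OpenCV 4.12 (cv2) and the standard library are available. Lean on these libraries where they do the work, as an engineer would, in place of code of your own. Each camera call takes 0.05 s, during which the arm holds its last target. There are 200 camera calls.

## Working session

There is one attempt and no reset: what is moved stays moved. The work goes in short steps, Python scripts to look and compute and a tool call to move; the robot and the scene stay as the last step left them, time stands still between calls to the robot, and variables do not carry over. Pictures are saved under pics/ and viewed, at most 10 in all, crops included, and the job is handed in when it is done.

Besides the shell and the picture viewer there is one more tool, called after "Call:" by a JSON object that holds its "fn" and its "kwargs", one argument or row to a line. step_arm: Moves the arm, as the interface text tells. Its arguments: {"type":"object","properties":{"targets":{"type":"string"},"newtons":{"type":"number"}},"required":["targets"]}

```bash
mkdir -p pics; ls; cat > h.py <<'E'
import numpy as np, cv2
from rig import arm
def snap(n,f):
    d=arm.get_image(n); cv2.imwrite(f,d["pixels"][:,:,::-1]); return d
def ray(d,u,v):
    P=np.array(d["pose"]); r=np.array([(u-d["cx"])/d["fx"],-(v-d["cy"])/d["fy"],-1.])
    return P[:3,3],P[:3,:3]@r
def onz(d,u,v,z):
    o,r=ray(d,u,v); return o+r*(z-o[2])/r[2]
def proj(d,p):
    P=np.array(d["pose"]); c=P[:3,:3].T@(np.array(p)-P[:3,3]); return d["cx"]+d["fx"]*c[0]/-c[2], d["cy"]-d["fy"]*c[1]/-c[2]
E
python3 - <<'E'
from h import *
import pickle
for n in("top","side"):
    d=snap(n,f"pics/{n}0.png"); pickle.dump(d,open(n+".pkl","wb")); print({k:v for k,v in d.items() if k!="pixels"})
print(arm.state())
E
```

```text
pics
{'fx': 376.9445417270163, 'fy': 376.9445417270163, 'cx': 324.7170341047259, 'cy': 202.64261675696335, 'pose': array([[ 0.02791957,  0.98944328, -0.1422058 ,  0.43704107],
       [-0.99909994,  0.0230767 , -0.03559175, -0.02241915],
       [-0.03193438,  0.14307151,  0.98919702,  1.0633156 ],
       [ 0.        ,  0.        ,  0.        ,  1.        ]])}
{'fx': 388.21357201212874, 'fy': 388.21357201212874, 'cx': 320.52917072387066, 'cy': 197.71522154507588, 'pose': array([[-0.87899427,  0.33403343, -0.34028039,  0.27933762],
       [-0.47678829, -0.60600198,  0.63673741,  0.52096725],
       [ 0.00648099,  0.72193024,  0.69193549,  0.69364969],
       [ 0.        ,  0.        ,  0.        ,  1.        ]])}
{'time_s': 0.1, 'q': array([ 1.25958650e+00,  1.31106420e-01,  1.48918074e+00, -2.27368762e-06,
        1.52300023e+00, -8.53890412e-02]), 'joint_velocities': array([-0.0007614 , -0.00250685, -0.00373961,  0.00033943, -0.00217955,
        0.00200813]), 'tau': array([ 1.69204803e-03, -5.70947492e+01, -5.01944911e+01, -8.71320390e-05,
        8.01694812e-03,  5.16137106e-05]), 'ee_pos': array([0.13416277, 0.58429489, 0.23033123]), 'tool_rot': array([-3.13990390e+00, -1.42273274e-04,  2.91577186e+00]), 'wrist_force': array([-0.63074649,  1.0740762 ,  0.19774273]), 'torque': array([-0.03349514,  0.02576786, -0.01552375]), 'gripper_force': 0.0, 'width': 0.08538017209100006}
```

View pics/top0.png

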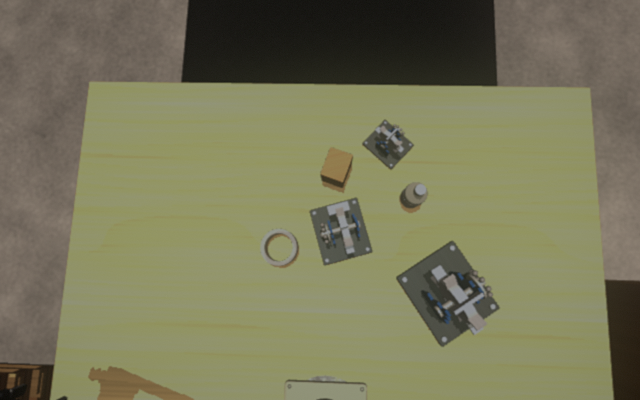

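View pics/side0.png

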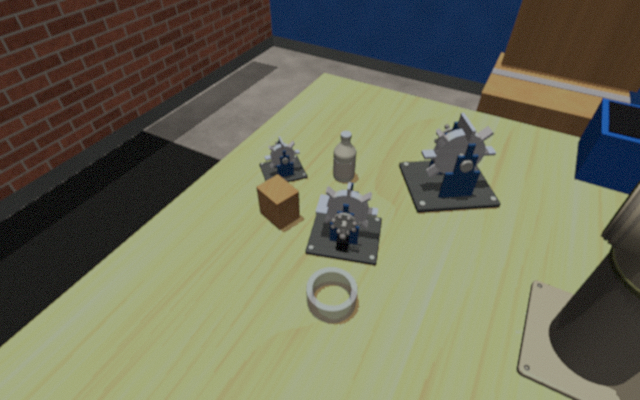

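Three counters could be meant in the top view: a small one at (388,144), a middle one at (341,231) and a big one at (448,292). The middle one has the tape, carton and bottle around it, so it fits the description. I'll check it in an enlarged crop and measure its base corners.

```bash
python3 - <<'E'
from h import *
import pickle
t=pickle.load(open("top.pkl","rb"));s=pickle.load(open("side.pkl","rb"))
a=cv2.resize(t["pixels"][190:272,300:382,::-1],(400,400),interpolation=cv2.INTER_CUBIC)
b=cv2.resize(s["pixels"][172:272,295:395,::-1],(400,400),interpolation=cv2.INTER_CUBIC)
cv2.imwrite("pics/crop1.png",np.hstack([a,b]))
g=cv2.cvtColor(t["pixels"],cv2.COLOR_RGB2HSV)
# not-table mask: table is bright yellow-green
m=((g[...,2]<140)|(g[...,1]<60)).astype(np.uint8)
for n,(x0,y0,x1,y1) in dict(mid=(305,193,378,270),small=(360,118,416,170),big=(392,238,502,348)).items():
    k=np.zeros_like(m);k[y0:y1,x0:x1]=m[y0:y1,x0:x1]
    c=max(cv2.findContours(k,0,2)[0],key=cv2.contourArea)
    box=cv2.boxPoints(cv2.minAreaRect(c)); w=np.array([onz(t,*p,.012)[:2] for p in box]); print(n,box.round(1).tolist(),w.round(3).tolist(),[round(float(np.linalg.norm(w[i]-w[i-1])),3) for i in range(4)])
E
```

```text
mid [[307.6000061035156, 209.60000610351562], [357.8999938964844, 195.8000030517578], [373.6000061035156, 252.60000610351562], [323.20001220703125, 266.5]] [[0.567, 0.063], [0.61, -0.078], [0.452, -0.123], [0.411, 0.014]] [0.164, 0.147, 0.164, 0.144]
small [[360.29998779296875, 143.60000610351562], [387.29998779296875, 114.9000015258789], [416.8999938964844, 142.8000030517578], [389.79998779296875, 171.5]] [[0.762, -0.082], [0.849, -0.159], [0.767, -0.244], [0.682, -0.167]] [0.117, 0.117, 0.118, 0.115]
big [[391.8999938964844, 278.6000061035156], [454.3999938964844, 234.8000030517578], [508.20001220703125, 311.6000061035156], [445.70001220703125, 355.3999938964844]] [[0.384, -0.174], [0.507, -0.345], [0.306, -0.482], [0.189, -0.315]] [0.241, 0.211, 0.244, 0.204]
```

View pics/crop1.png

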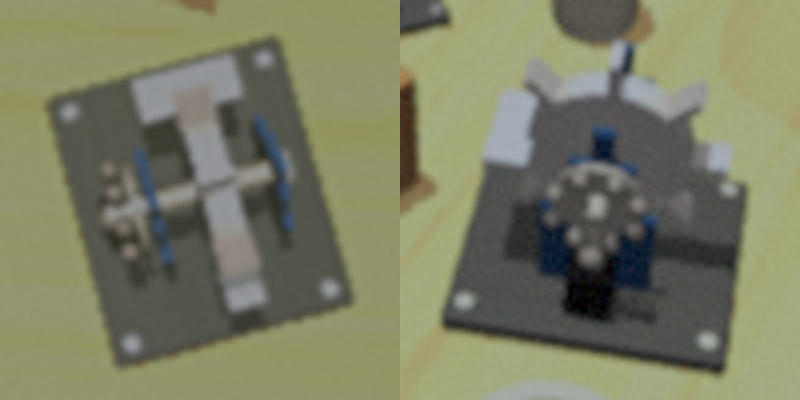

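The crop confirms the middle counter: base about 160 x 140 mm, click works on the +y side, front towards the robot. The broad tooth lies level at the back, at (340,208) in the top view. One narrow tooth stands between it and the upright one, so the wheel is two clicks short (-1.57). Next I'll work out the counter's frame.

```bash
python3 - <<'E'
from h import *
import pickle
t=pickle.load(open("top.pkl","rb"));s=pickle.load(open("side.pkl","rb"))
f=400/82
px=[(48,102),(278,38),(352,300),(118,366)] # back+y, back-y, front-y, front+y
w=np.array([onz(t,300+(x+.5)/f-.5,190+(y+.5)/f-.5,.012)[:2] for x,y in px]); print(w.round(4))
print([np.linalg.norm(w[i]-w[i-1]).round(4) for i in range(4)])
ex=(w[0]+w[1]-w[2]-w[3]); yaw=np.arctan2(ex[1],ex[0]); ey=(w[0]+w[3]-w[1]-w[2]);print("yaw",yaw,np.arctan2(-ey[0],ey[1]))
Y=(yaw+np.arctan2(-ey[0],ey[1]))/2
R=np.array([[np.cos(Y),-np.sin(Y)],[np.sin(Y),np.cos(Y)]])
O=w.mean(0)-R@[0,.008]; print("origin",O,"Y",Y)
# upright tooth edge: top-view and side-view triangulation
u1=(300+215/f,190+184/f); print("tooth top view@.154",onz(t,*u1,.154))
u2=(295+(622-400)/4,172+46/4); print("tooth side view@.154",onz(s,*u2,.154))
W=lambda p:np.r_[O+R@np.array(p[:2]),p[2]]
for n,p in dict(top=(0,0,.154),broad=(.066,0,.088),broadL=(.066,.028,.088),broadR=(.066,-.028,.088),ck1=(0,.034,.131),ck2=(0,-.034,.131)).items():
    a=proj(t,W(p));b=proj(s,W(p)); print(n,W(p).round(4),"crop top",((a[0]-300)*f,(a[1]-190)*f),"crop side",(400+(b[0]-295)*4,(b[1]-172)*4))
for n,p in dict(tape=(280,246,.048),carton=(340,157,.09),cleaner=(420,188,.14)).items(): q=onz(t,*p)[:2]; print(n,q,R.T@(q-O))
E
```

```text
[[ 0.5648  0.0578]
 [ 0.6052 -0.074 ]
 [ 0.4563 -0.1181]
 [ 0.4157  0.0131]]
[np.float64(0.1557), np.float64(0.1378), np.float64(0.1553), np.float64(0.1374)]
yaw 0.28938002485524483 0.29870009251040835
origin [ 0.51280445 -0.03795419] Y 0.29404005868282657
tooth top view@.154 [ 0.50777332 -0.03810129  0.154     ]
tooth side view@.154 [ 0.5103333  -0.04362491  0.154     ]
top [ 0.5128 -0.038   0.154 ] crop top (np.float64(214.9120406042662), np.float64(173.8344336001635)) crop side (np.float64(613.0484284116219), np.float64(50.8186967202322))
broad [ 0.576  -0.0188  0.088 ] crop top (np.float64(179.2724676568707), np.float64(65.39283386423907)) crop side (np.float64(488.9960609733055), np.float64(122.70104321457984))
broadL [0.5679 0.008  0.088 ] crop top (np.float64(128.85323377142424), np.float64(79.2354847065818)) crop side (np.float64(478.3021178979177), np.float64(158.03814286638544))
broadR [ 0.5841 -0.0456  0.088 ] crop top (np.float64(229.6712031968116), np.float64(51.5558108630556)) crop side (np.float64(499.2101040157213), np.float64(88.949726764395))
ck1 [ 0.503  -0.0054  0.131 ] crop top (np.float64(149.41328563437094), np.float64(195.36680973321518)) crop side (np.float64(600.5962067517339), np.float64(127.12989552575561))
ck2 [ 0.5227 -0.0705  0.131 ] crop top (np.float64(278.67009911110415), np.float64(159.81574306227677)) crop side (np.float64(620.0885979352142), np.float64(41.54833759865903))
tape [0.46246256 0.13107516] [0.00080704 0.17636489]
carton [ 0.7002263  -0.02454131] [ 0.18326519 -0.04148162]
cleaner [ 0.61179463 -0.22357936] [ 0.04094348 -0.20634775]
```

The base corners give 156 x 138 mm. The tooth seen in both views puts the origin at about (0.510, -0.039) with yaw 0.294. First I turn the tool to yaw 0.294+π, so that tool +x is the flick direction, then shut the fingers and travel.

Call:
{"fn": "step_arm", "kwargs": {
  "targets": "0 0 0 0 0 -8.5 0; 0 0 0 0 0 -8.5 0; 0 0 0 0 0 -8.5 0; 0 0 0 0 0 -4.3 0; -0.25 -0.87 0 0 0 0 0; -0.25 -0.87 0 0 0 0 0; -0.25 -0.87 0 0 0 0 0; -0.25 -0.87 0 0 0 0 0; -0.25 -0.87 0 0 0 0 0; -0.25 -0.87 0 0 0 0 0"
}}

```text
time_s: 1.1
ee_pos: [0.2231, 0.4468, 0.2308]
tool_rot: [-3.141, -0.001, -2.847]
wrist_force: [0.2, 0.5, 0.6]
width: 0.0002
gripper_force: 0.0
```

Call:
{"fn": "step_arm", "kwargs": {
  "targets": "-0.25 -0.87 0 0 0 0 0; -0.25 -0.87 0 0 0 0 0; -0.25 -0.87 0 0 0 0 0; -0.25 -0.87 0 0 0 0 0; -0.25 -0.87 0 0 0 0 0; -0.25 -0.87 0 0 0 0 0; -0.25 -0.87 0 0 0 0 0; -0.25 -0.87 0 0 0 0 0; -0.25 -0.87 0 0 0 0 0; -0.25 -0.87 0 0 0 0 0"
}}

```text
time_s: 2.1
ee_pos: [0.3705, 0.2188, 0.2309]
tool_rot: [-3.142, -0.0, -2.847]
wrist_force: [-0.1, 1.1, -0.1]
width: 0.0001
gripper_force: 0.0
```

Call:
{"fn": "step_arm", "kwargs": {
  "targets": "-0.25 -0.87 0 0 0 0 0; -0.25 -0.87 0 0 0 0 0; -0.25 -0.87 0 0 0 0 0; -0.25 -0.87 0 0 0 0 0; -0.25 -0.87 0 0 0 0 0; -0.25 -0.87 0 0 0 0 0; -0.25 -0.87 0 0 0 0 0; -0.25 -0.87 0 0 0 0 0; -0.25 -0.87 0 0 0 0 0; -0.25 -0.87 0 0 0 0 0"
}}

```text
time_s: 3.1
ee_pos: [0.518, -0.0091, 0.2308]
tool_rot: [3.141, -0.001, -2.847]
wrist_force: [0.0, 0.6, -0.1]
width: -0.0002
gripper_force: 0.0
```

```bash
python3 - <<'E'
from h import *
import pickle
for n in("top","side","wrist"):
    d=snap(n,f"pics/{n}1.png"); pickle.dump(d,open(n+"1.pkl","wb"))
t=cv2.imread("pics/top1.png")[180:280,290:390];s=cv2.imread("pics/side1.png")[130:270,280:420]
cv2.imwrite("pics/pair1.png",np.hstack([cv2.resize(x,(400,400),interpolation=2) for x in(t,s)]))
st=arm.state(); print(st["time_s"],st["ee_pos"],st["tool_rot"],st["width"],st["q"])
Y=.294;e=st["ee_pos"][:2]-[.510,-.039];print("counter xy mm",1e3*(np.array([[np.cos(Y),np.sin(Y)],[-np.sin(Y),np.cos(Y)]])@e))
E
```

```text
3.25 [ 0.51776938 -0.00916432  0.2305598 ] [ 3.14105060e+00 -1.34752279e-03 -2.84953923e+00] -0.00024967712320812297 [-1.16702770e-01 -9.11624559e-02  1.71400858e+00 -3.82464392e-05
  1.52019849e+00 -1.97955020e+00]
counter xy mm [16.08188525 26.30406386]
```

View pics/pair1.png

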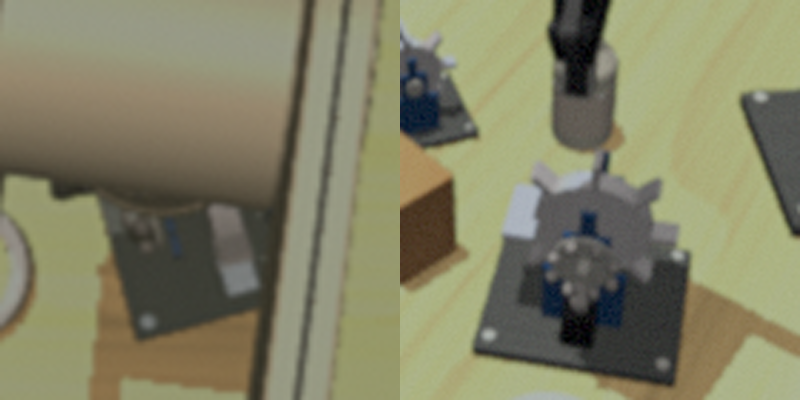

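View pics/wrist1.png

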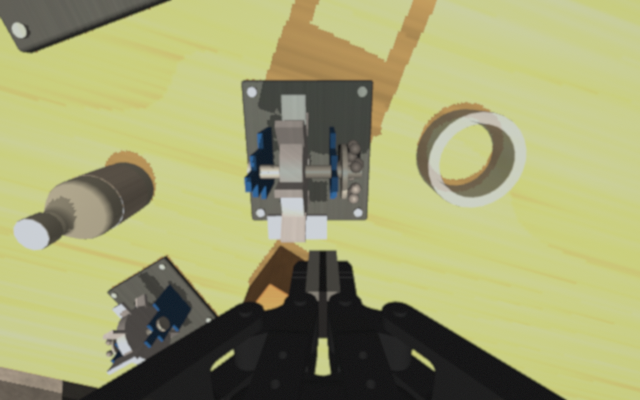

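The wrist view shows the wheel's teeth in a line around column 291, with the base corners at (243,81), (373,81), (367,219) and (249,219). I'll cross-check the counter's frame from it.

```bash
python3 - <<'E'
from h import *
import pickle
d=pickle.load(open("wrist1.pkl","rb"))
px=[(367,219),(249,219),(243,81),(373,81)]
w=np.array([onz(d,*p,.012)[:2] for p in px]);print(w.round(4))
print([np.linalg.norm(w[i]-w[i-1]).round(4) for i in range(4)])
for Y in (.294,):
    R=np.array([[np.cos(Y),-np.sin(Y)],[np.sin(Y),np.cos(Y)]]); print("O",w.mean(0)-R@[0,.008]); ex=w[0]+w[1]-w[2]-w[3];print(np.arctan2(ex[1],ex[0]))
O=np.array([.510,-.039])
for n,p in dict(topL=(0,.01,.154),topR=(0,-.01,.154),n1=(-.047,0,.135),n2=(.047,0,.135),brL=(.066,.028,.088),brR=(.066,-.028,.088)).items():
    print(n,proj(d,np.r_[O+R@np.array(p[:2]),p[2]]))
e=arm.state()["ee_pos"]; print("tcp",proj(d,e))
cv2.imwrite("pics/w1c.png",cv2.resize(cv2.imread("pics/wrist1.png")[70:260,220:400],(720,600)[:1]+(600,),interpolation=2))
E
```

```text
[[ 0.5637  0.0596]
 [ 0.6047 -0.0763]
 [ 0.454  -0.1163]
 [ 0.4148  0.014 ]]
[np.float64(0.1558), np.float64(0.142), np.float64(0.1559), np.float64(0.136)]
O [ 0.51163632 -0.03739316]
0.27817371653130635
topL (np.float64(300.69434014400645), np.float64(190.5288326530318))
topR (np.float64(272.42588673465923), np.float64(190.56001603165473))
n1 (np.float64(286.9023258895362), np.float64(119.92449575388636))
n2 (np.float64(291.2006371543229), np.float64(239.0076208563999))
brL (np.float64(325.2667171122687), np.float64(235.48417775522614))
brR (np.float64(267.3551059695599), np.float64(235.53979239207632))
tcp (np.float64(324.25556771591556), np.float64(266.71214896763047))
```

View pics/w1c.png

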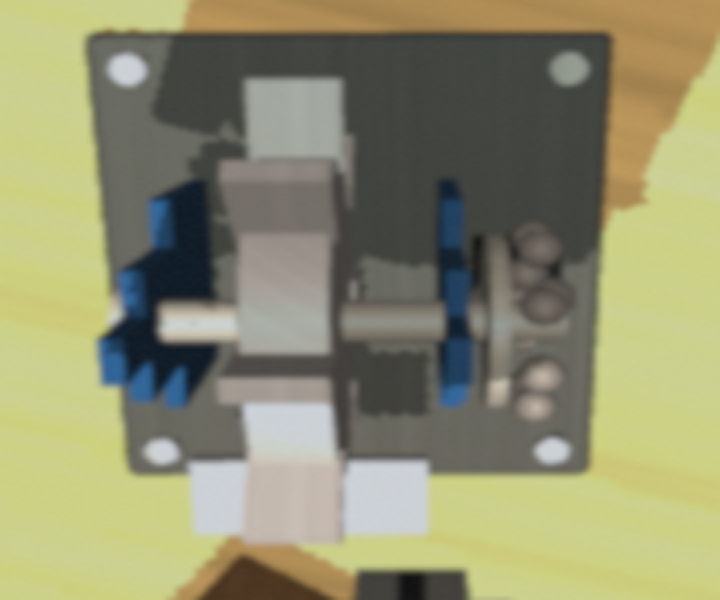

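Upright tooth, broad tooth and base corners agree on the origin at about (0.5115, -0.037), to within 2 mm. The broad tooth is still level at the back, so two clicks remain. I'll go to x = +24 mm, y = 0 and then down to 143 mm.

Call:
{"fn": "step_arm", "kwargs": {
  "targets": "-0.16 -0.42 0 0 0 0 0; -0.17 -0.41 0 0 0 0 0; 0 0 0.7 0 0 0 0; 0 0 0.7 0 0 0 0; 0 0 0.7 0 0 0 0; 0 0 0.5 0 0 0 0; 0 0 0.32 0 0 0 0; 0 0 0 0 0 0 0"
}}

```text
time_s: 4.05
ee_pos: [0.5337, -0.0289, 0.1422]
tool_rot: [3.141, -0.002, -2.847]
wrist_force: [-0.9, 0.7, -0.2]
width: 0.0002
gripper_force: 0.0
```

```bash
cat > w.py <<'E'
from h import *
import sys
k=sys.argv[1]; d=snap("wrist",f"pics/w{k}.png");d2=snap("side",f"pics/s{k}.png")
a=cv2.imread(f"pics/w{k}.png")[100:400,170:470];b=cv2.imread(f"pics/s{k}.png")[130:270,280:420]
cv2.imwrite(f"pics/p{k}.png",np.hstack([cv2.resize(x,(400,400),interpolation=2) for x in(a,b)]))
st=arm.state();Y=.294;e=st["ee_pos"][:2]-[.5115,-.037]
print(st["time_s"],st["ee_pos"].round(4),st["wrist_force"].round(1),"counter xy mm",1e3*(np.array([[np.cos(Y),np.sin(Y)],[-np.sin(Y),np.cos(Y)]])@e))
E
python3 w.py 2
```

```text
4.15 [ 0.5349 -0.0291  0.1444] [ 0.1 -0.1 -0.6] counter xy mm [24.68540716  0.78651314]
```

View pics/p2.png

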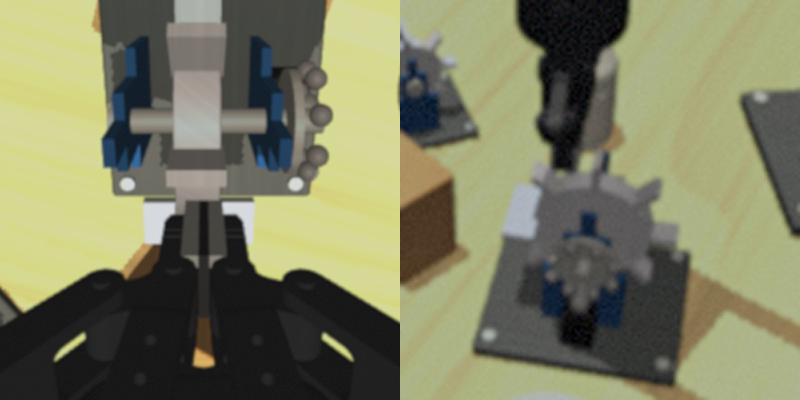

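The fingertip is centred just behind the upright tooth and touches nothing. First flick.

Call:
{"fn": "step_arm", "kwargs": {
  "targets": "0.15 0 0 0 0 0 0; 0.15 0 0 0 0 0 0; 0.15 0 0 0 0 0 0; 0.15 0 0 0 0 0 0; 0.15 0 0 0 0 0 0; 0.15 0 0 0 0 0 0; 0.15 0 0 0 0 0 0; 0.15 0 0 0 0 0 0; 0.15 0 0 0 0 0 0; 0.13 0 0 0 0 0 0"
}}

```text
time_s: 5.15
ee_pos: [0.4914, -0.0421, 0.1435]
tool_rot: [3.141, -0.001, -2.847]
wrist_force: [-0.3, 1.2, -0.2]
width: 0.0
gripper_force: 0.0
```

```bash
python3 w.py 3
```

```text
5.25 [ 0.4914 -0.0421  0.1436] [ 0.9 -0.2  0.5] counter xy mm [-20.66701543   0.97376332]
```

View pics/p3.png

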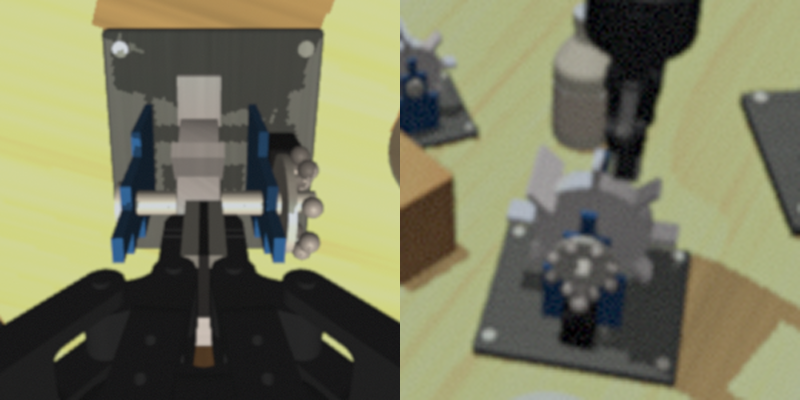

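One click is done: the side view shows the broad tooth now at 45° behind, with a narrow tooth upright. I lift, go back, lower again and flick once more.

Call:
{"fn": "step_arm", "kwargs": {
  "targets": "0 0 -0.5 0 0 0 0; 0 0 -0.8 0 0 0 0; -0.5 0 0 0 0 0 0; -0.5 0 0 0 0 0 0; -0.5 0 0 0 0 0 0; 0 0 0 0 0 0 0; 0 0 0.5 0 0 0 0; 0 0 0.5 0 0 0 0; 0 0 0.3 0 0 0 0; 0 0 0 0 0 0 0"
}}

```text
time_s: 6.25
ee_pos: [0.5329, -0.0287, 0.1408]
tool_rot: [3.14, -0.004, -2.848]
wrist_force: [-1.1, 0.4, -0.8]
width: 0.0001
gripper_force: 0.0
```

Call:
{"fn": "step_arm", "kwargs": {
  "targets": "0.15 0 0 0 0 0 0; 0.15 0 0 0 0 0 0; 0.15 0 0 0 0 0 0; 0.15 0 0 0 0 0 0; 0.15 0 0 0 0 0 0; 0.15 0 0 0 0 0 0; 0.15 0 0 0 0 0 0; 0.15 0 0 0 0 0 0; 0.15 0 0 0 0 0 0; 0.13 0 0 0 0 0 0"
}}

```text
time_s: 7.25
ee_pos: [0.492, -0.0419, 0.1436]
tool_rot: [3.142, -0.0, -2.847]
wrist_force: [-0.9, -0.2, 0.2]
width: -0.0003
gripper_force: 0.0
```

Call:
{"fn": "step_arm", "kwargs": {
  "targets": "0 0 -0.4 0 0 0 0; 0 0 -0.8 0 0 0 0; 0 0 -0.8 0 0 0 0; 0 0 -0.8 0 0 0 0; 0 0 0 0 0 0 0; 0 0 0 0 0 0 0"
}}

```text
time_s: 7.85
ee_pos: [0.4932, -0.0418, 0.2289]
tool_rot: [-3.141, 0.002, -2.847]
wrist_force: [-0.2, -0.3, -1.4]
width: -0.0
gripper_force: 0.0
```

```bash
python3 w.py 4
```

```text
7.95 [ 0.4921 -0.0416  0.227 ] [-0.1  0.6 -0.5] counter xy mm [-19.91585368   1.18165146]
```

View pics/p4.png

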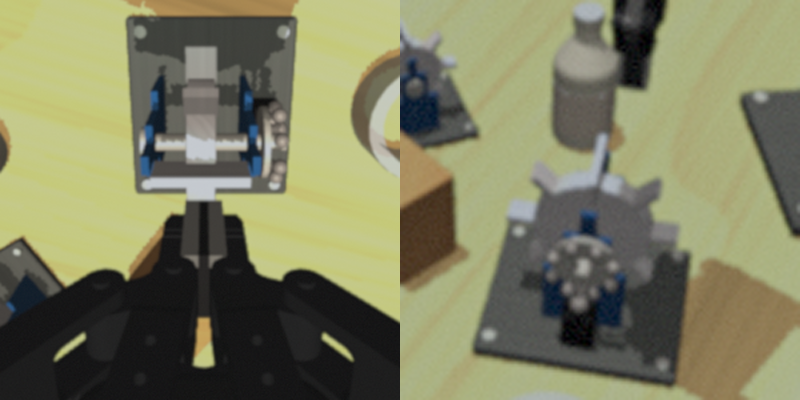

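The broad tooth now stands upright and clicked in, edge-on at about (148–250,182) in the wrist crop. The counter and the bystanders in view have not moved, and the arm is clear.

```bash
python3 -c "
from rig import arm
print(arm.hand_in())"
```

```text
the job is handed in; nothing more can be done
None
```

I flicked the middle-sized counter on two clicks, and in the last pictures its broad tooth stands straight up, clicked in, with the fingers lifted clear; I've handed the job in, but it returned no verdict.

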